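# Close the plaster mould over its master dish and hold it shut

## Robot

A 6-joint arm with a two-finger parallel gripper is mounted at the origin on the work surface. World frame = base frame: x ahead of the robot, y to its left, z up, the work surface at z = 0. Lengths are in mm, angles in rad, forces in N, time in s.
With the tool pointing down it reaches from about 325 to 775 mm from the base axis. Payload 9.3 kg.
Tool frame: the origin (TCP) lies midway between the tips of the shut fingers; the grasp point (between the pads) lies 19 mm behind it; z points along the fingers, y is the line along which they close (so a half turn about z gives the same grasp; the last joint's range is limited). The gripper opens to 85 mm and grips with 20 to 120 N. Pads are 22 mm wide; open, the fingers measure 114 mm over their backs; the gripper's body (76 mm by 85 mm) begins 54 mm behind the grasp point. The pads swing forward as they close: fully open they stand 13 mm farther back than shut.
Start: joints at [-1.322, 0.259, 0.021, 1.334, 0, 1.418], TCP at [215.085, -506.197, 231.279] pointing down, gripper open.
Joint ranges: [-3.04, 3.04], [-0.91, 1.82], [-1.04, 1.36], [-1.92, 1.95], [-1.52, 1.45], [-3.14, 3.14]. Speed limits (rad/s): [2.22, 2.22, 2.79, 3.14, 3.14, 3.14].

## Interface

Orientations are given as a unit quaternion [w, x, y, z].
In Python, from workcell import robot, optics, finish_job gives the robot as it stands. The module is installed in compiled form; this text tells all that it offers.
- The arm moves only by the tool servo_tool, never from a script. Its argument "rows" is one flat list of numbers, 7 for each row, row after row: the finger opening in mm, from 0 to 85.4, then the shift along the tool's x, y, z in mm, then the turn, a rotation vector about the tool's x, y, z in rad. A call has 1 to 20 rows; each row shifts and turns the commanded pose from where the row before left it, along the tool's axes as they then stand; what a row does not reach is not made up. A row lasts 1/8 s, in which the tool goes at most 62.5 mm and 10.7 degrees, less where a joint would pass 70% of its speed; a pose out of reach is approached as far as the arm can. A call with a gripper value outside its range is refused whole. The fingers move at their own pace and stop on an object; "squeeze" is the grip in N (left out, the last holds). Time passes only in rows, so rows that do not move let the fingers close. It gives the time, the measured TCP pose, the force, the opening and the grip force at its end, in the units of the state.
- robot.read_state(): the state, without advancing time (a new reading comes with each control period).
- optics.capture(name): name is "scene" or "top" or "wrist"; returns a dict with "image" (480x640x3 uint8, red, green, blue), "z_map" (480x640 float32, mm along the optical axis (not along the pixel's ray), 0 where there is no reading), "fx", "fy", "cx", "cy" (pixels), "world_from_camera" (4x4, takes a point from camera to world coordinates); the wrist camera has in their place "mount" (4x4, takes a point from camera to tool coordinates, whose origin is the TCP and whose axes are the flange's). Camera axes: x right, y down, z forward; pixel columns grow to the right and rows downward; lengths in mm; the calibration is good to about 2 mm. A picture is of the moment at which its call begins: read the wrist's pose just before it.
- finish_job(): hands the job in; it is judged then, once.
The state is a dict: "time": time; "qpos": joint angles; "joint_velocities": joint speeds; "joint_efforts": joint torques, N m; "tool_pos": TCP position; "eef_rot": TCP orientation; "force": force on the tool from outside, world axes, zero at the start; "moment": the same for the moment, N m; "opening": opening from 0.0 (shut) to 1.0 (fully open); "finger_force": force on a finger pad.
Only numpy, scipy, OpenCV 4.12 (cv2) and the standard library are available. Lean on these libraries where they do the work, as an engineer would, in place of code of your own. Each camera call takes 0.05 s, during which the arm holds its last target. There are 200 camera calls.

## Task

Set the blue master dish upright in the round seat of the plaster mould's fixed lower half, then fit the top half down over the two brass dowels until it lies flush all round. Finish still holding the top half there by hand, pressed down firmly with about 15 N: do not let go. Leave the white dishes, stacks, bottle and brush where they are.

Things in the scene. Friction and masses are not known exactly. Their poses are not given: they have to be found in the camera images.
- mould_bottom: Fixed lower half of the mould: off-white plaster block 170 (x) x 100 (y) x 30 mm high, a dark steel clip 12 mm high at each end (to x = +-107). Two upright brass dowels, 12 mm across, at x = +-62, y = 0 rise 24 mm above its flat top (16 mm straight, then a cone to 6 mm across). Its place and yaw vary. Origin: centre of its underside, on the bench; z up, x along the line of the dowels.
- seat (a point): Centre of the floor of the round seat in the middle of the lower half's top; 47 mm across, 5 mm deep, its floor 25 mm above the lower half's underside. The dish's origin belongs here. Beside a seated dish the fingers have room along the lower half's y (the dowels stand along x).
- mould_top: Loose top half: off-white plaster block 170 (x) x 100 (y) x 30 mm, 0.32 to 0.48 kg, right way up. Two through holes, 15 mm across, at x = +-62, y = 0 take the dowels; a cavity below, 71 mm across, 20 mm deep, clears the dish. Half a turn makes no difference. Origin: centre of its underside; z up, x along the line of the holes. Closed, its origin is 30 mm above the lower half's.
- handle_top (a point): Centre of the top of the brown wooden handle block on the middle of the top half, 70 (x) x 18 (y) x 40 mm high, to be gripped from above across its 18 mm; this point is 70 mm above the underside of the top half.
- master_dish: The only blue one of three single dishes: rigid, 62 mm across the rim, 22 mm high, 55 to 90 g, standing upright on the bench; wall nearly upright over the top 11 mm (60 to 62 mm across), below that narrowing to a 40 mm foot. Origin: centre of its underside; z up. Seated, its rim stands 17 mm above the lower half's top.
- white_dish_a: dish of the master's exact shape and size (62 mm across, 22 mm high), unglazed cream-white; to be left alone. Origin: centre of its underside.
- white_dish_b: dish of the master's exact shape and size (62 mm across, 22 mm high), unglazed cream-white; to be left alone. Origin: centre of its underside.
- tall_stack: stack of seven cream-white dishes, 62 mm across, 106 mm high, one loose piece; to be left alone. Origin: centre of its underside.
- short_stack: stack of four cream-white dishes, 62 mm across, 64 mm high, one loose piece; to be left alone. Origin: centre of its underside.
- water_bottle: clear water bottle, 60 mm across, 190 mm high, standing; to be left alone. Origin: centre of its underside.
- brush: glazing brush, 170 mm long, lying on the bench; to be left alone. Origin: middle of its length, on the underside; x along it.

How it is judged (in metres and radians):
On the way, in this order (a step that is already met when the one before it is completed fails the run):
1. the blue dish sits upright in the seat of the lower half, let go (horizontal distance between master_dish and mould_bottom below 0.0045 m and z of master_dish in the frame of mould_bottom between 0.022 and 0.028 m and angle between master_dish's own z axis and vertical below 0.1 rad and contact force between the fingers and master_dish below 0.2 N), for 0.2 s.
2. the top half lies flush on the lower half, over the dowels, with the dish inside (horizontal distance between master_dish and mould_bottom below 0.0045 m and z of master_dish in the frame of mould_bottom between 0.022 and 0.028 m and angle between master_dish's own z axis and vertical below 0.1 rad and horizontal distance between mould_top and mould_bottom below 0.003 m and z of mould_top in the frame of mould_bottom between 0.027 and 0.0325 m and angle between the x axis of mould_top and the x axis of mould_bottom, either way round below 0.05 rad and angle between mould_top's own z axis and vertical below 0.04 rad), for 0.2 s.
At the end, for the whole second after the job is handed in: Dish in the seat (4.5 mm sideways, 3 mm in height), upright; top half over the dowels (3 mm sideways, 3 mm in height, 0.05 rad turn, 0.04 rad tilt), at rest; fingers on it, pressing: force between the halves (its weight, 4 N, plus the push) 10 to 40 N through the last second (all of step 2 and contact force between mould_top and mould_bottom between 10 and 40 N and contact force between the fingers and mould_top above 3 N and linear speed of mould_top below 0.02 m/s); the arm keeps its last pose, push and grip.
It fails at once if a white dish is moved more than 30 mm (distance of any of white_dish_a, white_dish_b from where it was at the start of the episode above 0.03 m).
It fails at once if a stack of dishes is moved more than 30 mm (distance of any of tall_stack, short_stack from where it was at the start of the episode above 0.03 m).
It fails at once if the bottle or the brush is moved more than 30 mm (distance of any of water_bottle, brush from where it was at the start of the episode above 0.03 m).
It also fails if it takes over 61 s, if anything falls off the work surface, if the arm or the gripper's body presses on something with over 40 N, if the wrist force passes 120 N, or if a joint passes its speed limit or range.

## Working session

There is one attempt and no reset: what is moved stays moved. The work goes in short steps, Python scripts to look and compute and a tool call to move; the robot and the scene stay as the last step left them, time stands still between calls to the robot, and variables do not carry over. Pictures are saved under pics/ and viewed, at most 10 in all, crops included, and the job is handed in when it is done.

Besides the shell and the picture viewer there is one more tool, called after "Emit:" as name(argument=value, ...) on one line, values as JSON. servo_tool: Moves the arm, as the interface text tells. Its arguments: {"type":"object","properties":{"rows":{"type":"array","items":{"type":"number"}},"squeeze":{"type":"number"}},"required":["rows"]}

```bash
mkdir -p pics; cat > h.py <<'E'
import numpy as np, cv2
from workcell import robot, optics
from scipy.spatial.transform import Rotation as R
def pose():
    s=robot.read_state(); q=s["eef_rot"]; T=np.eye(4)
    T[:3,:3]=R.from_quat([q[1],q[2],q[3],q[0]]).as_matrix(); T[:3,3]=s["tool_pos"]; return T
def cap(n):
    T=pose(); c=optics.capture(n)
    c["W"]=T@np.array(c["mount"]) if n=="wrist" else np.array(c["world_from_camera"]); return c
def save(c,f): cv2.imwrite("pics/"+f,cv2.cvtColor(c["image"],cv2.COLOR_RGB2BGR))
def pts(c):
    v,u=np.mgrid[:480,:640]; z=c["z_map"].astype(float)
    P=np.stack([(u-c["cx"])/c["fx"]*z,(v-c["cy"])/c["fy"]*z,z],-1)
    W=c["W"]; P=P@W[:3,:3].T+W[:3,3]; P[z==0]=np.nan; return P
def ray(c,u,v,h):
    W=c["W"]; d=W[:3,:3]@np.array([(u-c["cx"])/c["fx"],(v-c["cy"])/c["fy"],1]); o=W[:3,3]
    return o+d*(h-o[2])/d[2]
E
python3 - <<'E'
from h import *
np.set_printoptions(precision=1,suppress=True)
for n in("top","scene"):
    c=cap(n); save(c,n+"0.png"); print(n,c["W"],c["fx"])
    P=pts(c); hsv=cv2.cvtColor(c["image"],cv2.COLOR_RGB2HSV)
    m=cv2.inRange(hsv,(95,80,30),(135,255,255))
    k,l,st,ce=cv2.connectedComponentsWithStats(m)
    for i in range(1,k):
        if st[i,4]>60: q=P[l==i]; print("blue",st[i],ce[i],np.nanpercentile(q,[2,50,98],axis=0))
print(robot.read_state()); print(pose())
E
```

```text
top [[  -0.    -1.     0.2  398.6]
 [  -1.     0.     0.   -59.5]
 [  -0.    -0.2   -1.  1314.4]
 [   0.     0.     0.     1. ]] 545.0349714611687
blue [190 299  23  24 377] [201.4 309.7] [[405.7 201.1   2.5]
 [430.6 225.    8.5]
 [453.9 249.8  23. ]]
scene [[   0.7    0.5   -0.5 1143.1]
 [   0.7   -0.5    0.6 -679.9]
 [   0.    -0.8   -0.7  760.3]
 [   0.     0.     0.     1. ]] 440.62499021228496
blue [350 175  18  14 193] [358.3 181.2] [[402.1 200.6   6.5]
 [425.4 234.8  16.6]
 [458.1 258.2  26.9]]
{'time': 0.1, 'qpos': array([-1.3,  0.3,  0. ,  1.3, -0. ,  1.4]), 'joint_velocities': array([ 0., -0.,  0.,  0., -0.,  0.]), 'joint_efforts': array([  0. , -55.7,  34.5,   0. ,  -0. ,   0. ]), 'tool_pos': array([ 215. , -506. ,  230.7]), 'eef_rot': array([-0. ,  1. ,  0.2, -0. ]), 'force': array([-1. ,  0.2,  0.1]), 'moment': array([ 0., -0.,  0.]), 'finger_force': 0.0, 'opening': 0.9972572740890584}
[[   0.9    0.4   -0.   215. ]
 [   0.4   -0.9    0.  -506. ]
 [   0.    -0.    -1.   230.7]
 [   0.     0.     0.     1. ]]
```

View pics/top0.png

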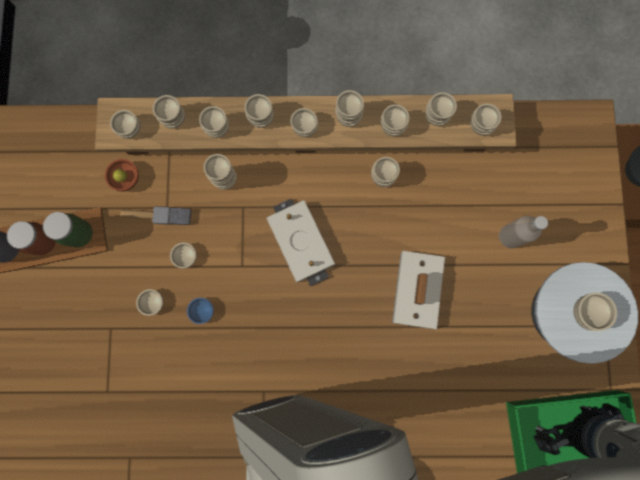

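View pics/scene0.png

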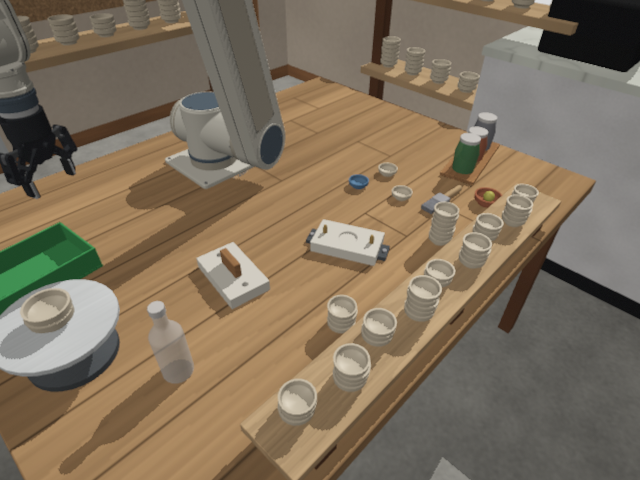

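The top view shows the blue dish at (201,310) with white dishes at (150,302) and (183,255). The lower half is at (300,241), dowels at about (290,216) and (311,264). The top half is at (419,290). The scene view agrees: blue dish (358,181), lower half (347,243), top half (233,273).

```bash
python3 - <<'E'
from h import *
np.set_printoptions(precision=1,suppress=True)
c=cap("top");P=pts(c);hsv=cv2.cvtColor(c["image"],cv2.COLOR_RGB2HSV)
for n,(u0,v0,u1,v1),h in(("bottom",(262,195,338,288),30),("top",(388,245,450,332),30)):
    m=np.zeros((480,640),bool);m[v0:v1,u0:u1]=True
    z=P[...,2]; m&=(abs(z-h)<7)&(hsv[...,1]<70)&(hsv[...,2]>120)
    print(n,m.sum(),np.median(z[m]))
    uv=np.argwhere(m)[:,::-1].astype(np.float32)
    r=cv2.minAreaRect(np.array([ray(c,u,v,h)[:2] for u,v in uv],np.float32));print(r)
# blue rim, two views
s=cap("scene");o=[]
for k in(c,s):
    m=cv2.inRange(cv2.cvtColor(k["image"],cv2.COLOR_RGB2HSV),(95,80,30),(135,255,255))
    kk,l,st,ce=cv2.connectedComponentsWithStats(m);i=1+np.argmax(st[1:,4]);q=ce[i]
    print(ray(k,*q,15)); a=ray(k,*q,0);b=ray(k,*q,100);o.append((a,(b-a)/np.linalg.norm(b-a)))
(a,d),(b,e)=o;t=np.linalg.lstsq(np.c_[d,-e],b-a,rcond=None)[0];print("2view",a+t[0]*d,b+t[1]*e)
w=cap("wrist");print(w["mount"],w["fx"])
E
```

```text
bottom 2845 30.38867853361512
((593.8882446289062, -10.667556762695312), (170.53469848632812, 100.01051330566406), 24.99225425720215)
top 2685 30.861917322569298
((475.95806884765625, -289.5077819824219), (101.14629364013672, 170.20335388183594), 81.30784606933594)
[430.9 224.3  15. ]
[425.7 234.2  15. ]
2view [430.7 222.8  22. ] [432.9 224.9  22.5]
[[   0.    -1.    -0.3   71.4]
 [   1.     0.     0.     0.4]
 [  -0.    -0.3    1.  -143.4]
 [   0.     0.     0.     1. ]] 380.7006696012059
```

```bash
cat >> h.py <<'E'
def delta(x,y,z,phi):
    "shift in current tool axes and turn about tool z to reach TCP xyz, tool x at world angle phi (deg, nearest half turn)"
    T=pose(); d=T[:3,:3].T@(np.array([x,y,z])-T[:3,3]); p=np.degrees(np.arctan2(T[1,0],T[0,0]))
    t=(phi-p+90)%180-90
    w=(R.from_matrix(T[:3,:3].T@np.array([[np.cos(np.radians(p+t)),np.sin(np.radians(p+t)),0],[np.sin(np.radians(p+t)),-np.cos(np.radians(p+t)),0],[0,0,-1]]).T)).as_rotvec()
    print("TCP",T[:3,3].round(1),"phi",p.round(2),"shift",d.round(1),"rotvec",w.round(4))
E
python3 -c "
from h import *
delta(440,-290,260,-8.7)"
```

```text
TCP [ 215.  -506.1  231. ] phi 23.02 shift [ 291.5 -110.9  -28.9] rotvec [-7.000e-04  1.000e-04  5.536e-01]
```

Emit:
servo_tool(rows=[85,25,-9,-3,0,0,0,85,50,-19,-5,0,0,0,85,50,-19,-5,0,0,0,85,50,-19,-5,0,0,0,85,50,-19,-5,0,0,0,85,50,-19,-5,0,0,0,85,25,-9,-2,0,0,0,85,0,0,0,0,0,0,85,0,0,0,0,0,0])

```text
time: 1.38
tool_pos: [446.6, -285.2, 261.1]
eef_rot: [-0.0, 0.98, 0.2, -0.0]
force: [-1.2, -0.5, 0.4]
opening: 1.0
finger_force: 0.0
```

```bash
python3 - <<'E'
from h import *
c=cap("wrist");save(c,"w1.png");np.savez("w1.npz",**c)
delta(560,-15,260,25)
print(robot.read_state()["qpos"].round(2),robot.read_state()["time"])
E
```

```text
TCP [ 446.4 -285.4  261.1] phi 22.98 shift [ 210.1 -204.6    1.1] rotvec [-0.0002  0.0004 -0.0353]
[-0.73  0.22  0.04  1.4  -0.    2.01] 1.425
```

View pics/w1.png

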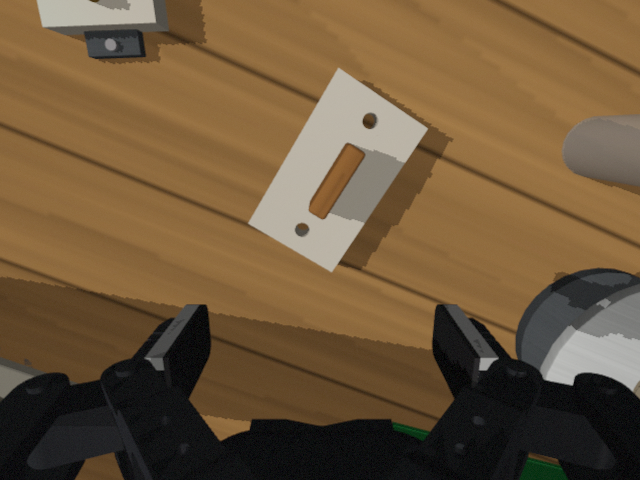

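The wrist view shows the top half centred near (338,170), holes at (370,120) and (302,229), and the handle top at (336,181). Next I look at the lower half.

Emit:
servo_tool(rows=[85,20,-20,0,0,0,0,85,36,-35,0,0,0,0,85,36,-35,0,0,0,0,85,36,-35,0,0,0,0,85,36,-35,0,0,0,0,85,26,-25,0,0,0,0,85,20,-20,0,0,0,0,85,0,0,0,0,0,0,85,0,0,0,0,0,0])

```text
time: 2.55
tool_pos: [559.8, -15.2, 261.1]
eef_rot: [0.0, 0.98, 0.199, -0.0]
force: [-0.6, -0.5, -0.9]
opening: 0.996
finger_force: 0.0
```

```bash
python3 - <<'E'
from h import *
c=cap("wrist");save(c,"w2.png");np.savez("w2.npz",**c)
delta(445,245,180,55)
print(robot.read_state()["qpos"].round(2),robot.read_state()["time"])
np.set_printoptions(precision=2,suppress=True)
for f in("w1.npz","w2.npz"):
    k=dict(np.load(f));P=pts(k);hsv=cv2.cvtColor(k["image"],cv2.COLOR_RGB2HSV)
    m=((abs(P[...,2]-30)<5)&(hsv[...,1]<70)&(hsv[...,2]>90)).astype(np.uint8); m[300:]=0
    m=cv2.morphologyEx(m,cv2.MORPH_OPEN,np.ones((3,3),np.uint8))
    n,l,st,ce=cv2.connectedComponentsWithStats(m)
    for i in range(1,n):
        if st[i,4]<3000: continue
        uv=np.argwhere(l==i)[:,::-1]
        r=cv2.minAreaRect(np.array([ray(k,u,v,30)[:2] for u,v in uv],np.float32))
        print(f,st[i],np.median(P[l==i][:,2]),r)
E
```

```text
TCP [559.8 -15.4 261.2] phi 22.94 shift [  -4.2 -284.5   81.2] rotvec [-0.000e+00  4.000e-04 -5.596e-01]
[-0.18  0.27  0.11  1.41 -0.    2.56] 2.6
w1.npz [  249    69   178   202 15838] 30.714914650090577 ((475.56439208984375, -287.8224182128906), (100.08491516113281, 170.19261169433594), 81.2975845336914)
w2.npz [  271    72   109   182 16967] 30.661161449363874 ((593.7833862304688, -8.460319519042969), (170.28573608398438, 100.06307983398438), 25.0860595703125)
```

View pics/w2.png

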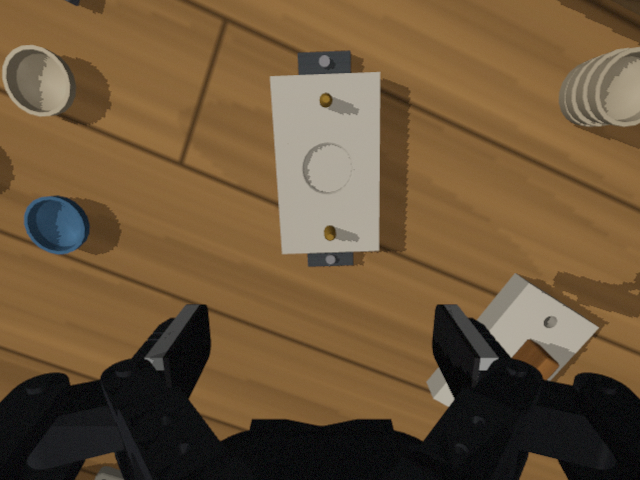

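The lower half is seen square on: seat at (328,167), dowels at (326,100) and (330,233). The blue dish is at (57,225). The wrist and top measurements agree to 2 mm. Next I go to the dish.

Emit:
servo_tool(rows=[85,0,0,10,0,0,-0.14,85,0,0,10,0,0,-0.14,85,0,0,10,0,0,-0.14,85,0,0,10,0,0,-0.14,85,12,-20,10,0,0,0,85,25,-41,10,0,0,0,85,25,-41,10,0,0,0,85,25,-41,10,0,0,0,85,25,-41,0,0,0,0,85,22,-38,0,0,0,0,85,12,-20,0,0,0,0,85,0,0,0,0,0,0,85,0,0,0,0,0,0])

```text
time: 4.22
tool_pos: [445.6, 243.1, 181.4]
eef_rot: [0.0, 0.887, 0.462, 0.0]
force: [0.3, -0.1, 0.2]
opening: 0.996
finger_force: 0.0
```

```bash
python3 - <<'E'
from h import *
np.set_printoptions(precision=2,suppress=True)
c=cap("wrist");save(c,"w3.png");np.savez("w3.npz",**c)
o=[]
for f in("w2.npz","w3.npz"):
    k=dict(np.load(f));P=pts(k)
    m=cv2.inRange(cv2.cvtColor(k["image"],cv2.COLOR_RGB2HSV),(95,80,30),(135,255,255)); m[300:]=0
    m[:100]=0 if f=="w2.npz" else m[:100]
    n,l,st,ce=cv2.connectedComponentsWithStats(m);i=1+np.argmax(st[1:,4])
    h=np.nanpercentile(P[l==i][:,2],95)
    rim=np.array([ray(k,u,v,22)[:2] for v,u in np.argwhere((l==i)&(P[...,2]>17))],np.float32)
    (x,y),r=cv2.minEnclosingCircle(rim); e=cv2.fitEllipse(max(cv2.findContours((l==i).astype(np.uint8),0,2)[0],key=len)); print(f,st[i],"h",h,"rim circle",x,y,r,e)
    q=e[0];a=ray(k,*q,0);b=ray(k,*q,100);o.append((a,(b-a)/np.linalg.norm(b-a)))
(a,d),(b,e)=o;t=np.linalg.lstsq(np.c_[d,-e],b-a,rcond=None)[0];print("2view",a+t[0]*d,b+t[1]*e)
print(robot.read_state()["qpos"],robot.read_state()["time"]); delta(x,y,60,55)
E
```

```text
w2.npz [  25  197   64   57 2887] h 23.358386856554954 rim circle 429.7242126464844 226.8070526123047 32.63904571533203 ((56.14569854736328, 224.01353454589844), (55.10512161254883, 65.18830871582031), 114.95864868164062)
w3.npz [ 279  208   73   71 4081] h 23.288739510457276 rim circle 429.38580322265625 228.8074951171875 30.986351013183594 ((314.91729736328125, 242.9905242919922), (70.391845703125, 72.10493469238281), 97.50277709960938)
2view [429.66 228.84  19.13] [429.4  228.73  19.21]
[ 0.33  0.21 -0.18  1.19 -0.    2.52] 4.275
TCP [445.7 243.  181.4] phi 55.02 shift [-21.   -5.3 121.4] rotvec [ 0. -0.  0.]
```

View pics/w3.png

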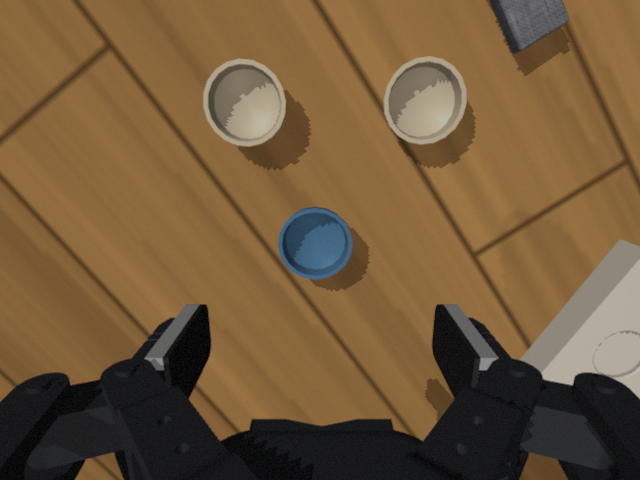

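The blue dish is at (315,243) px, giving (429.4, 228.7) with its rim height right at about 22 mm. The white dishes at (245,102) and (425,100) are clear of the fingers.

Emit:
servo_tool(rows=[85,-5,-1,20,0,0,0,85,-8,-2,30,0,0,0,85,-8,-2,30,0,0,0,85,0,0,30,0,0,0,85,0,0,30,0,0,0,85,0,0,22,0,0,0,85,0,0,15,0,0,0,85,0,0,0,0,0,0,85,0,0,0,0,0,0,55,0,0,0,0,0,0,55,0,0,0,0,0,0,55,0,0,0,0,0,0,55,0,0,0,0,0,0,55,0,0,0,0,0,0], squeeze=25)

```text
time: 6.02
tool_pos: [429.5, 229.8, 5.3]
eef_rot: [0.0, 0.887, 0.463, 0.001]
force: [-0.5, -2.3, 6.9]
opening: 0.703
finger_force: 25.5
```

Emit:
servo_tool(rows=[55,0,0,-10,0,0,0,55,0,0,-30,0,0,0,55,0,0,-40,0,0,0,55,0,0,-30,0,0,0,55,0,0,-10,0,0,0,55,0,0,0,0,0,0,55,0,0,0,0,0,0])

```text
time: 6.9
tool_pos: [428.4, 229.6, 123.2]
eef_rot: [-0.0, 0.887, 0.463, -0.001]
force: [-0.1, -0.2, -0.3]
opening: 0.7
finger_force: 27.4
```

```bash
python3 - <<'E'
from h import *
np.set_printoptions(precision=2,suppress=True)
k=cap("wrist");save(k,"w4.png");P=pts(k);T=pose()
m=cv2.inRange(cv2.cvtColor(k["image"],cv2.COLOR_RGB2HSV),(95,80,30),(135,255,255))
n,l,st,ce=cv2.connectedComponentsWithStats(m);i=1+np.argmax(st[1:,4])
z=P[...,2][l==i]; print(st[i],np.nanpercentile(z,[5,50,90,98]),T[2,3])
rim=P[(l==i)&(P[...,2]>np.nanpercentile(z,80)-1.5)]
L=(rim-T[:3,3])@T[:3,:3]
print("tool frame rim extents",np.percentile(L,[1,50,99],axis=0),cv2.minEnclosingCircle(L[:,:2].astype(np.float32)))
print(robot.read_state()); delta(593.8,-8.5,130,25.05)
E
```

```text
[  239   246   165   155 19834] [124.23 129.52 140.66 141.36] 123.08426739796215
tool frame rim extents [[-30.3  -29.57 -18.82]
 [ -1.33  -0.7  -17.4 ]
 [ 29.73  29.81 -15.43]] ((-0.8862946033477783, 0.16942596435546875), 31.69849395751953)
{'time': 6.95, 'qpos': array([ 0.32,  0.21, -0.33,  1.03, -0.  ,  2.5 ]), 'joint_velocities': array([-0.,  0.,  0.,  0.,  0., -0.]), 'joint_efforts': array([  0.03, -49.35,  31.65,   0.01,   0.  ,  -0.  ]), 'tool_pos': array([428.41, 229.53, 123.08]), 'eef_rot': array([-0.  ,  0.89,  0.46, -0.  ]), 'force': array([-0.27,  0.21, -0.8 ]), 'moment': array([ 0.05, -0.  , -0.02]), 'finger_force': 27.423744728439488, 'opening': 0.7028889689535678}
TCP [428.4 229.5 123.1] phi 55.11 shift [-100.6  271.8   -7.1] rotvec [-0.    0.    0.52]
```

View pics/w4.png

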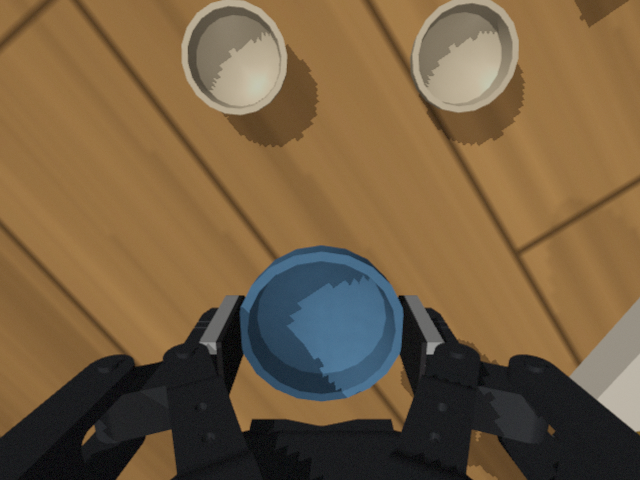

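The dish is held centred and level between the pads at (321,322) px, about (-0.5, 0.1) mm in the tool frame, with its underside about 5 mm below the TCP.

Emit:
servo_tool(rows=[55,0,0,-3,0,0,0.1,55,0,0,-4,0,0,0.14,55,0,0,-4,0,0,0.14,55,0,0,-4,0,0,0.143,55,-2,20,0,0,0,0,55,-4,45,0,0,0,0,55,-4,45,0,0,0,0,55,-4,45,0,0,0,0,55,-4,45,0,0,0,0,55,-4,40,0,0,0,0,55,-4,31,0,0,0,0,55,0,15,0,0,0,0,55,0,0,0,0,0,0,55,0,0,0,0,0,0,55,0,0,0,0,0,0])

```text
time: 8.82
tool_pos: [526.7, -39.1, 139.3]
eef_rot: [-0.0, 0.976, 0.218, -0.0]
force: [0.4, 0.0, -0.3]
opening: 0.701
finger_force: 27.4
```

```bash
cat > seat.py <<'E'
from h import *
np.set_printoptions(precision=2,suppress=True)
k=cap("wrist");save(k,"w5.png");P=pts(k);T=pose()
img=k["image"];hsv=cv2.cvtColor(img,cv2.COLOR_RGB2HSV)
m=((abs(P[...,2]-30)<6)&(hsv[...,1]<70)&(hsv[...,2]>80)).astype(np.uint8)
m=cv2.morphologyEx(m,cv2.MORPH_OPEN,np.ones((3,3),np.uint8))
n,l,st,ce=cv2.connectedComponentsWithStats(m);i=1+np.argmax(st[1:,4])
print("block",st[i],np.median(P[l==i][:,2]),cv2.minAreaRect(np.array([ray(k,u,v,30)[:2] for v,u in np.argwhere(l==i)],np.float32)))
b=cv2.inRange(hsv,(8,120,40),(30,255,255))&((P[...,2]>38)&(P[...,2]<60)).astype(np.uint8)*255
n,l,st,ce=cv2.connectedComponentsWithStats(b)
for i in range(1,n):
    if st[i,4]>25: print("brass",st[i],np.nanpercentile(P[l==i],[50,97],axis=0)[:,2],np.nanmedian(P[l==i],axis=0))
delta(593.8,-8.5,60,25.05);s=robot.read_state();print(s["time"],s["qpos"],s["force"])
E
python3 seat.py
```

```text
block [  237     0   171   252 38468] 30.579179724639147 ((586.7786254882812, -11.534103393554688), (154.14356994628906, 100.2657699584961), 25.090316772460938)
brass [312   0  20  22 383] [49.95 55.24] [647.03  16.65  49.95]
brass [312 214  18  20 288] [50.87 55.45] [539.78 -33.35  50.87]
brass [596 390  39  27 408] [49.23 59.44] [ 508.2  -283.75   49.23]
brass [554 436   8   9  29] [41.01 44.9 ] [ 459.37 -275.92   41.01]
TCP [526.8 -39.3 139.4] phi 25.22 shift [73.7  0.7 79.4] rotvec [-0. -0.  0.]
8.875 [-0.23  0.27 -0.21  1.1   0.    2.47] [ 0.07 -0.48 -0.65]
```

View pics/w5.png

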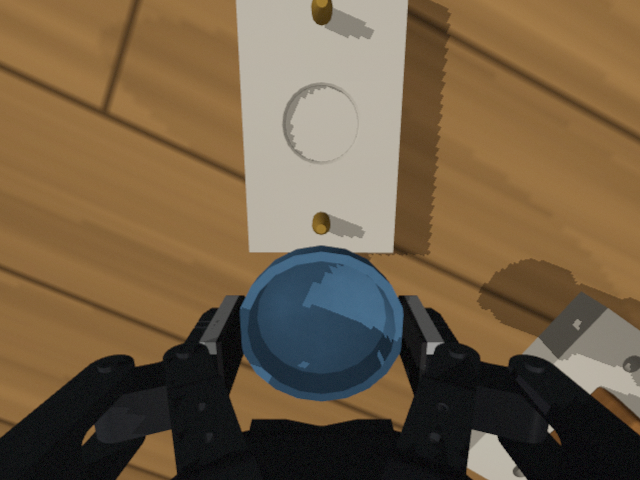

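The seat is at (320,123) px, with dowels at (321,10) and (321,223). All estimates put the seat at about (593.8, -8.4).

Emit:
servo_tool(rows=[55,10,0.2,0,0,0,-0.003,55,25,0.5,0,0,0,0,55,25,0.5,0,0,0,0,55,14,0,10,0,0,0,55,0,0,25,0,0,0,55,0,0,25,0,0,0,55,0,0,20,0,0,0,55,0,0,12,0,0,0,55,0,0,8,0,0,0,55,0,0,3,0,0,0,55,0,0,2,0,0,0,55,0,0,0,0,0,0,55,0,0,0,0,0,0])

```text
time: 10.5
tool_pos: [594.6, -9.7, 34.7]
eef_rot: [0.0, 0.976, 0.219, 0.0]
force: [0.9, -0.2, -1.5]
opening: 0.704
finger_force: 27.4
```

```bash
python3 -c "
from h import *
s=robot.read_state();print(s['force'],s['moment']);delta(593.8,-8.5,30,25.05)"
```

```text
[ 0.89936433 -0.1651437  -1.46649112] [-0.05147841 -0.06073258  0.00653804]
TCP [594.6  -9.7  34.7] phi 25.31 shift [-0.2 -1.5  4.7] rotvec [ 0.0004 -0.0005  0.0046]
```

Emit:
servo_tool(rows=[55,0,0,1,0,0,0,55,0,0,1,0,0,0,55,0,0,1,0,0,0,55,0,0,1,0,0,0,55,0,0,0,0,0,0])

```text
time: 11.12
tool_pos: [594.4, -9.7, 30.4]
eef_rot: [0.0, 0.976, 0.219, 0.0]
force: [-1.0, 0.1, 1.5]
opening: 0.703
finger_force: 27.6
```

Emit:
servo_tool(rows=[55,0,0,0.5,0,0,0,64,0,0,0,0,0,0,70,0,0,0,0,0,0,80,0,0,0,0,0,0,80,0,0,-5,0,0,0,80,0,0,-20,0,0,0,80,0,0,-30,0,0,0,80,-20,0,-30,0,0,0,80,-30,0,-20,0,0,0,80,-20,0,0,0,0,0,80,0,0,0,0,0,0,80,0,0,0,0,0,0])

```text
time: 12.62
tool_pos: [531.7, -39.6, 134.9]
eef_rot: [0.0, 0.976, 0.219, 0.0]
force: [0.0, 0.1, 0.3]
opening: 0.939
finger_force: 0.0
```

```bash
sed -i 's/w5.png/w6.png/' seat.py; cat >> seat.py <<'E'
m=cv2.inRange(hsv,(95,80,30),(135,255,255))
n,l,st,ce=cv2.connectedComponentsWithStats(m);i=1+np.argmax(st[1:,4]);q=P[l==i]
top=np.nanpercentile(q[:,2],97);r=q[q[:,2]>top-3]
print("dish",st[i],"rim z",top,cv2.minEnclosingCircle(r[:,:2].astype(np.float32)),"plane",np.linalg.lstsq(np.c_[r[:,:2]-r[:,:2].mean(0),np.ones(len(r))],r[:,2],rcond=None)[0])
E
python3 seat.py
```

```text
block [  231     0   175   261 31439] 30.73790984604483 ((588.0863647460938, -10.964279174804688), (157.81390380859375, 100.26367950439453), 25.074434280395508)
brass [307   1  21  28 459] [51.04 55.54] [647.83  17.06  51.04]
brass [308 222  18  21 299] [50.89 55.28] [539.94 -33.42  50.89]
brass [541 456  18  24 119] [47.38 57.24] [ 445.84 -274.16   47.38]
TCP [531.7 -39.4 134.7] phi 25.32 shift [69.3 -1.4 74.7] rotvec [ 0. -0.  0.]
12.675 [-0.23  0.28 -0.21  1.09  0.    2.47] [-0.29  0.17 -0.36]
dish [ 269   77  105  109 8931] rim z 48.4295340163627 ((594.0252075195312, -10.694817543029785), 30.7414493560791) plane [-0.    0.   47.56]
```

View pics/w6.png

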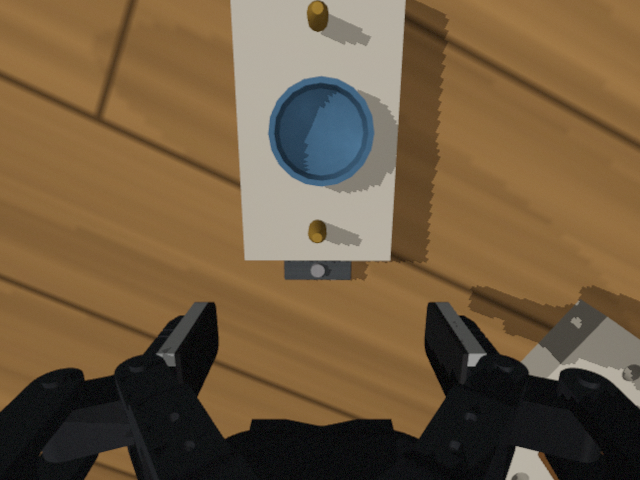

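The dish sits flat in the seat at (321,131) px. Its rim is at 47.5 mm with no tilt, about 2.3 mm off centre, within tolerance. I now view the top half from the same relative pose so the camera bias cancels.

Emit:
servo_tool(rows=[80,0,0,0,0,0,0.1,80,0,0,0,0,0,0.165,80,0,0,0,0,0,0.165,80,0,0,0,0,0,0.163,80,-8,24,0,0,0,0,80,-16,48,0,0,0,0,80,-16,48,0,0,0,0,80,-16,48,0,0,0,0,80,-16,48,0,0,0,0,80,-14,38,0,0,0,0,80,0,0,0,0,0,0,80,0,0,0,0,0,0,80,0,0,0,0,0,0])

```text
time: 14.3
tool_pos: [408.4, -276.9, 134.6]
eef_rot: [-0.0, 0.997, -0.075, -0.0]
force: [0.3, -0.2, 0.0]
opening: 0.938
finger_force: 0.0
```

```bash
cat > top.py <<'E'
from h import *
np.set_printoptions(precision=2,suppress=True)
k=cap("wrist");save(k,"w7.png");P=pts(k);T=pose()
img=k["image"];hsv=cv2.cvtColor(img,cv2.COLOR_RGB2HSV)
m=((abs(P[...,2]-30)<6)&(hsv[...,1]<70)&(hsv[...,2]>60)).astype(np.uint8)
m=cv2.morphologyEx(m,cv2.MORPH_OPEN,np.ones((3,3),np.uint8))
n,l,st,ce=cv2.connectedComponentsWithStats(m);i=1+np.argmax(st[1:,4]);bb=st[i]
print("block",bb,np.median(P[l==i][:,2]),cv2.minAreaRect(np.array([ray(k,u,v,30)[:2] for v,u in np.argwhere(l==i)],np.float32)))
w=((P[...,2]>66)&(P[...,2]<75)&(hsv[...,1]>80)).astype(np.uint8);w[:,:bb[0]]=0;w[:,bb[0]+bb[2]:]=0
n,l,st,ce=cv2.connectedComponentsWithStats(w);i=1+np.argmax(st[1:,4])
print("handle",st[i],np.median(P[l==i][:,2]),cv2.minAreaRect(np.array([ray(k,u,v,70)[:2] for v,u in np.argwhere(l==i)],np.float32)))
delta(475.6,-287.8,60,-8.7);s=robot.read_state();print(s["time"],s["qpos"],s["force"])
E
python3 top.py
```

```text
block [  234     0   175   263 36520] 30.715349356435667 ((470.2349853515625, -286.9073486328125), (100.2812728881836, 159.20790100097656), 81.32428741455078)
handle [ 304   65   35  136 4441] 70.52973634538347 ((475.5062561035156, -287.50970458984375), (17.468917846679688, 68.43832397460938), 81.29810333251953)
TCP [ 408.4 -276.9  134.7] phi -8.57 shift [68.1  0.8 74.7] rotvec [-0.  0.  0.]
14.35 [-0.77  0.21 -0.29  1.06  0.    2.53] [-0.47 -0.21  0.06]
```

View pics/w7.png

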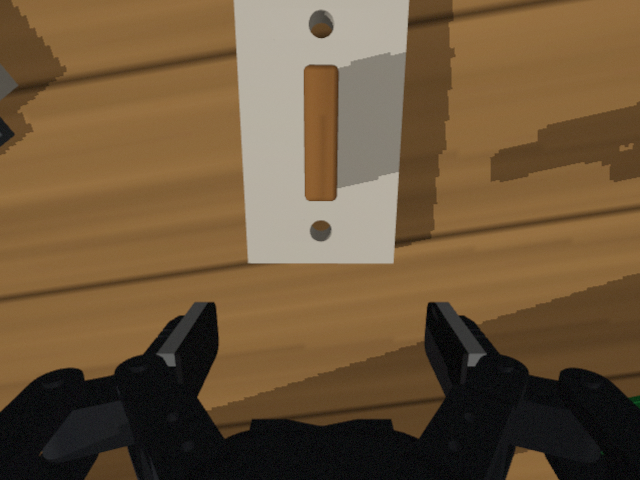

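The top half is square on, handle at (321,133) px, with block and handle centres agreeing within 0.3 mm. Next I grasp the handle.

Emit:
servo_tool(rows=[80,15,0.3,0,0,0,0.002,80,28,0.4,0,0,0,0,80,25,0,10,0,0,0,80,0,0,25,0,0,0,80,0,0,25,0,0,0,80,0,0,22,0,0,0,80,0,0,12,0,0,0,80,0,0,5,0,0,0,80,0,0,0,0,0,0,40,0,0,0,0,0,0,10,0,0,0,0,0,0,10,0,0,0,0,0,0,10,0,0,0,0,0,0,10,0,0,0,0,0,0,10,0,0,0,0,0,0], squeeze=80)

```text
time: 16.23
tool_pos: [475.1, -288.9, 36.2]
eef_rot: [0.0, 0.997, -0.077, 0.0]
force: [-0.2, 1.1, 5.3]
opening: 0.199
finger_force: 78.9
```

```bash
python3 -c "
from h import *
s=robot.read_state();print(s['force'],s['moment']);delta(475.65,-287.7,36,-8.69)"
```

```text
[-0.23989627  1.09291689  5.28248373] [0.24647611 0.15924845 0.02682326]
TCP [ 475.1 -288.9   36.2] phi -8.78 shift [ 0.4 -1.2  0.2] rotvec [ 0.0002 -0.0006 -0.0016]
```

Emit:
servo_tool(rows=[10,0,0,-5,0,0,0,10,0,0,-15,0,0,0,10,0,0,-25,0,0,0,10,0,0,-25,0,0,0,10,0,0,-15,0,0,0,10,0,0,-5,0,0,0,10,0,0,0,0,0,-0.09,10,0,0,0,0,0,-0.13,10,0,0,0,0,0,-0.15,10,0,0,0,0,0,-0.13,10,0,0,0,0,0,-0.09,10,0,0,0,0,0,0,10,0,0,0,0,0,0])

```text
time: 17.85
tool_pos: [474.8, -288.7, 125.4]
eef_rot: [-0.0, 0.976, 0.216, -0.0]
force: [-0.2, -0.2, -3.8]
opening: 0.198
finger_force: 78.1
```

```bash
cat > held.py <<'E'
from h import *
np.set_printoptions(precision=4,suppress=True)
k=cap("wrist");P=pts(k);T=pose();hsv=cv2.cvtColor(k["image"],cv2.COLOR_RGB2HSV)
L=(P-T[:3,3])@T[:3,:3]
m=((abs(L[...,2]-6)<10)&(hsv[...,1]<70)&(hsv[...,2]>50)).astype(np.uint8);m=cv2.morphologyEx(m,cv2.MORPH_OPEN,np.ones((5,5),np.uint8))
n,l,st,ce=cv2.connectedComponentsWithStats(m);i=1+np.argmax(st[1:,4]);q=L[l==i]
a=np.linalg.lstsq(np.c_[q[:,:2],np.ones(len(q))],q[:,2],rcond=None)[0]
r=cv2.minAreaRect(q[:,:2].astype(np.float32))
print("top face in tool: slopes,z at TCP",a,st[i],"rect",r,q.max(0),q.min(0))
delta(593.7,-8.1,126,25.05);s=robot.read_state();print(s["time"],s["force"],s["moment"],s["qpos"])
E
python3 held.py
```

```text
top face in tool: slopes,z at TCP [0.0018 0.0003 5.5934] [  185    90   273   264 52653] rect ((29.619503021240234, 0.4518890380859375), (110.4809341430664, 100.83869934082031), 0.004736378323286772) [84.8634 50.8707 15.9441] [-25.6247 -49.9673  -3.7879]
TCP [ 474.9 -288.7  125.5] phi 24.93 shift [ 226.  -204.4   -0.5] rotvec [-0.0005  0.0002 -0.0021]
17.9 [ 0.7001 -0.3991 -3.7482] [0.0266 0.0142 0.0258] [-0.6973  0.3199 -0.1674  1.084   0.      2.0092]
```

Emit:
servo_tool(rows=[10,15,-14,0,0,0,-0.002,10,35,-32,0,0,0,0,10,38,-34,0,0,0,0,10,38,-34,0,0,0,0,10,38,-34,0,0,0,0,10,35,-32,0,0,0,0,10,20,-18,0,0,0,0,10,7,-6.4,0,0,0,0,10,0,0,0,0,0,0,10,0,0,0,0,0,0])

```text
time: 19.15
tool_pos: [592.4, -8.5, 125.8]
eef_rot: [0.0, 0.976, 0.217, -0.0]
force: [0.7, -1.1, -3.1]
opening: 0.197
finger_force: 78.5
```

```bash
python3 held.py
```

```text
top face in tool: slopes,z at TCP [0.002  0.0001 5.5241] [  185    90   273   264 52681] rect ((29.748931884765625, 0.4050025939941406), (100.94037628173828, 110.5200424194336), 89.80357360839844) [84.9833 50.7744 15.9869] [-25.6599 -50.2391  -3.2745]
TCP [592.4  -8.6 125.8] phi 25.07 shift [ 1.4  0.1 -0.2] rotvec [0.0001 0.0002 0.0003]
19.2 [-0.6887 -0.7099 -4.3297] [ 0.0085  0.019  -0.0086] [-0.156   0.3781 -0.0767  1.1161 -0.0002  2.548 ]
```

Emit:
servo_tool(rows=[10,1.3,0,5,0,0,0,10,0,0,12,0,0,0,10,0,0,10,0,0,0,10,0,0,5,0,0,0,10,0,0,3,0,0,0,10,0,0,3,0,0,0,10,0,0,2,0,0,0,10,0,0,0,0,0,0])

```text
time: 20.2
tool_pos: [593.9, -7.2, 85.8]
eef_rot: [-0.0, 0.976, 0.218, 0.0]
force: [0.3, 0.6, -4.2]
opening: 0.199
finger_force: 78.4
```

Emit:
servo_tool(rows=[10,0,0,1.5,0,0,0,10,0,0,1.5,0,0,0,10,0,0,1.5,0,0,0,10,0,0,0,0,0,0])

```text
time: 20.7
tool_pos: [593.8, -7.2, 81.1]
eef_rot: [-0.0, 0.976, 0.218, -0.0]
force: [-0.3, -1.5, -3.4]
opening: 0.198
finger_force: 78.4
```

```bash
python3 -c "
from h import *
s=robot.read_state();print(s['force'],s['moment']);delta(593.7,-8.1,66,25.05)"
```

```text
[-0.26784136 -1.45711238 -3.36179412] [ 0.01531568  0.02977169 -0.01119205]
TCP [593.8  -7.2  81.1] phi 25.14 shift [-0.5  0.8 15.1] rotvec [-0.0002  0.0002  0.0016]
```

Emit:
servo_tool(rows=[10,0,0,2,0,0,0,10,0,0,2,0,0,0,10,0,0,2,0,0,0,10,0,0,2,0,0,0,10,0,0,2,0,0,0,10,0,0,2,0,0,0,10,0,0,0,0,0,0])

```text
time: 21.58
tool_pos: [593.8, -7.2, 69.1]
eef_rot: [-0.0, 0.976, 0.218, -0.0]
force: [-0.5, 0.2, -3.4]
opening: 0.197
finger_force: 78.4
```

Emit:
servo_tool(rows=[10,0,0,1,0,0,0,10,0,0,1,0,0,0,10,0,0,0.7,0,0,0,10,0,0,0,0,0,0,10,0,0,0,0,0,0])

```text
time: 22.2
tool_pos: [594.0, -7.2, 66.6]
eef_rot: [0.0, 0.976, 0.218, 0.0]
force: [0.0, 0.3, -3.1]
opening: 0.2
finger_force: 78.4
```

Emit:
servo_tool(rows=[10,0,0,0.5,0,0,0,10,0,0,0.4,0,0,0,10,0,0,0.4,0,0,0,10,0,0,0,0,0,0,10,0,0,0,0,0,0])

```text
time: 22.82
tool_pos: [594.0, -7.2, 66.3]
eef_rot: [0.0, 0.976, 0.218, 0.0]
force: [-3.6, 0.1, 6.6]
opening: 0.201
finger_force: 80.0
```

Emit:
servo_tool(rows=[10,0,0,0.4,0,0,0,10,0,0,0.4,0,0,0,10,0,0,0,0,0,0,10,0,0,0,0,0,0,10,0,0,0,0,0,0])

```text
time: 23.45
tool_pos: [594.0, -7.2, 66.2]
eef_rot: [0.0, 0.976, 0.218, 0.001]
force: [-6.6, 0.2, 13.5]
opening: 0.204
finger_force: 81.1
```

```bash
python3 held.py; python3 - <<'E'
from h import *
s=cap("scene");c=s["image"][190:330,200:420];cv2.imwrite("pics/s9.png",cv2.cvtColor(cv2.resize(c,None,fx=3,fy=3),cv2.COLOR_RGB2BGR))
for i in range(4): optics.capture("top"); print(robot.read_state()["force"])
E
```

```text
top face in tool: slopes,z at TCP [0.0025 0.0011 5.435 ] [  185    90   273   264 52689] rect ((29.835002899169922, 0.6278533935546875), (100.68839263916016, 110.2274398803711), 89.93262481689453) [84.9451 50.93   15.8067] [-25.3317 -49.7619  -3.6456]
TCP [594.   -7.2  66.2] phi 25.14 shift [ -0.6   0.7 -59.8] rotvec [ 0.001  -0.0014  0.0016]
23.5 [-6.4778  0.6419 13.6026] [ 0.1881  1.2855 -0.0052] [-0.1533  0.4237 -0.1678  0.9775 -0.0001  2.5495]
[-5.14535004  0.28513077 14.17306587]
[-4.92976674  0.20418599 14.54493992]
[-6.26495696  0.65799114 13.23781474]
[-7.01235587  0.0187986  14.48156215]
```

View pics/s9.png

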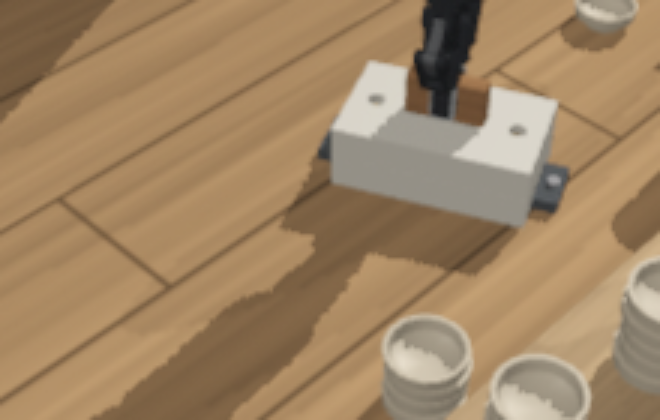

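The crop shows the top half closed flush on the lower half with the dowels in the holes (about (376,98) and (517,130)). The push is steady at about 14 N, so I hand in.

```bash
python3 -c "
from workcell import finish_job
print(finish_job())"
```

```text
the job is handed in; nothing more can be done
None
```

The job is handed in at about 24 s: the blue dish is seated about 2.3 mm off centre, and the top half looks flush over the dowels, still held and pressed down with about 14 N; no verdict came back.

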